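Find the loose press bolt and hold its cap open

TASK

The little roller press rattles because one of its three hold-down bolts has worked loose on its rubber mount. Going from left to right, tap the shut cap of each of the three bolts gently from above with the fingertips to feel which bolt gives, then lift the hinged cap of that loose bolt by its pull tab to at least 45 degrees and finish while still holding it open, so that I can get the hex key in. Leave the other two caps shut and the things lying about where they are.

Things in the scene. Friction and masses are not known exactly. Their poses are not given: they have to be found in the camera images.
- press: Grey roller press, fixed. Origin on the table below the middle bolt; x to its rollers, y left along the bolt row, z up. Bolts stand at y = +110, 0, -110 mm in changing order (a, b, c say nothing of the place). Base plate 14 mm thick, from 50 mm before the row to 180 mm behind, 190 mm to each side. Cheeks and rollers begin 95 mm behind the row, up to 190 mm high; wheel at the right.
- bolt_a: One of three hold-down bolts that look alike, 58 mm wide, fixed, axes as the press's. Origin on its axis at the plate's top (14 mm over the table). Two are tight and do not move. Any of the three may be the loose one: pressed from above it sinks 5 mm (starts at 1.5 N, at its stop with 4 N) and springs back. Only pressing tells which.
- bolt_a_top (a point): Middle of the flat top of the shut cap of bolt_a, on the bolt's axis, 53 mm over the table: tap here from above. The round top is 40 mm wide. The point stays put when the bolt sinks or the cap opens.
- cap_a (a joint): Angle of the hinged steel cap of bolt_a, rad: 0 shut, grows as its front is lifted, at most 1.7. The hinge pin lies along the bolt's y axis, 29 mm behind the bolt's axis (+x) and 34.5 mm above its origin. A spring shuts the cap (0.05 N m when shut, 0.13 N m at 1 rad), so it stays open only while held.
- cap_a_tab (a point): Grasp point on the pull tab of cap_a, a steel bar at the cap's front (towards -x), 12 mm wide (y), 8.5 mm thick, from 20 to 70 mm before the bolt's axis. The point is 50 mm before that axis, 79 mm from the hinge pin, 48.5 mm over the table when shut, 34 mm over the base plate; both sides are free. It moves with the cap; its x axis points along the tab to the hinge.
- bolt_b: One of three hold-down bolts that look alike, 58 mm wide, fixed, axes as the press's. Origin on its axis at the plate's top (14 mm over the table). Two are tight and do not move. Any of the three may be the loose one: pressed from above it sinks 5 mm (starts at 1.5 N, at its stop with 4 N) and springs back. Only pressing tells which.
- bolt_b_top (a point): Middle of the flat top of the shut cap of bolt_b, on the bolt's axis, 53 mm over the table: tap here from above. The round top is 40 mm wide. The point stays put when the bolt sinks or the cap opens.
- cap_b (a joint): Angle of the hinged steel cap of bolt_b, rad: 0 shut, grows as its front is lifted, at most 1.7. The hinge pin lies along the bolt's y axis, 29 mm behind the bolt's axis (+x) and 34.5 mm above its origin. A spring shuts the cap (0.05 N m when shut, 0.13 N m at 1 rad), so it stays open only while held.
- cap_b_tab (a point): Grasp point on the pull tab of cap_b, a steel bar at the cap's front (towards -x), 12 mm wide (y), 8.5 mm thick, from 20 to 70 mm before the bolt's axis. The point is 50 mm before that axis, 79 mm from the hinge pin, 48.5 mm over the table when shut, 34 mm over the base plate; both sides are free. It moves with the cap; its x axis points along the tab to the hinge.
- bolt_c: One of three hold-down bolts that look alike, 58 mm wide, fixed, axes as the press's. Origin on its axis at the plate's top (14 mm over the table). Two are tight and do not move. Any of the three may be the loose one: pressed from above it sinks 5 mm (starts at 1.5 N, at its stop with 4 N) and springs back. Only pressing tells which.
- bolt_c_top (a point): Middle of the flat top of the shut cap of bolt_c, on the bolt's axis, 53 mm over the table: tap here from above. The round top is 40 mm wide. The point stays put when the bolt sinks or the cap opens.
- cap_c (a joint): Angle of the hinged steel cap of bolt_c, rad: 0 shut, grows as its front is lifted, at most 1.7. The hinge pin lies along the bolt's y axis, 29 mm behind the bolt's axis (+x) and 34.5 mm above its origin. A spring shuts the cap (0.05 N m when shut, 0.13 N m at 1 rad), so it stays open only while held.
- cap_c_tab (a point): Grasp point on the pull tab of cap_c, a steel bar at the cap's front (towards -x), 12 mm wide (y), 8.5 mm thick, from 20 to 70 mm before the bolt's axis. The point is 50 mm before that axis, 79 mm from the hinge pin, 48.5 mm over the table when shut, 34 mm over the base plate; both sides are free. It moves with the cap; its x axis points along the tab to the hinge.
- hex_key: Dark steel L-shaped hex key, 120 x 35 mm, 9 mm thick, on the table before the press; origin near the middle of its long arm. Leave it.
- eraser: Grey eraser 22 x 36 x 12 mm on the table before the press; origin at its underside. Leave it.
- ink_black: Square black ink bottle 46 x 46 x 62 mm, standing close to the left side of the base plate; origin at its underside. Leave it.
- brayer: Hand roller with wooden handle, 82 x 178 x 32 mm, right of the robot's work area; origin at its underside. Leave it.
- paint_tube: Paint tube 46 x 146 x 30 mm, lying left in front; origin at its underside. Leave it.
- wax_tin: Round tin 91 mm across, 44 mm high, right of the press; origin at its underside. Leave it.

How it is judged:
By the outcome, as a careful person would: the job done as asked, in the order asked, and still so for the second after the job is handed in, while the arm keeps its last pose, push and grip.
It also fails if it takes over 64 s, if anything falls off the work surface, if the arm or the gripper's body presses on something with over 40 N, if the wrist force passes 120 N, or if a joint passes its speed limit or range.

ROBOT

A 7-joint arm with a two-finger parallel gripper is mounted at the origin on the work surface; the furniture and walls round the work are solid. World frame = base frame: x ahead of the robot, y to its left, z up, the work surface at z = 0. Lengths are in mm, angles in degrees, forces in N, time in s.
With the tool pointing down it reaches from about 400 to 875 mm from the base axis. Payload 4.4 kg.
Tool frame: the origin (TCP) lies at the very end of the fingers, on their centre line; the grasp point (between the pads) lies 19 mm behind it; z points along the fingers, y is the line along which they close (so a half turn about z gives the same grasp; the last joint's range is limited). The gripper opens to 85 mm and grips with 20 to 120 N. Pads are 22 mm wide; open, the fingers measure 114 mm over their backs; the gripper's body (76 mm by 85 mm) begins 54 mm behind the grasp point. The pads swing forward as they close: fully open they stand 13 mm farther back than shut.
Start: joints at [-72.697, 36.005, 2.206, 86.941, -1.547, 57.084, -1.146], TCP at [233.694, 606.552, 231.313] pointing down, gripper open.
Joint ranges: [-175.42, 175.42], [-21.48, 121.26], [-71.46, 75.88], [10.55, 141.38], [-63.04, 243.04], [13.31, 113.54], [-168.57, 168.57]. Speed limits (degrees/s): [147.25, 147.25, 180, 180, 180, 180, 180].

INTERFACE

Orientations are given as [roll, pitch, yaw] about the fixed x, y, z axes, in that order (R = Rz(yaw) Ry(pitch) Rx(roll)).
In Python, from rig import arm, imaging gives the robot as it stands. The module is installed in compiled form; this text tells all that it offers.
- The arm moves only by the tool apply_moves, never from a script. Its argument "deltas" is a list of rows, each an object of numbers: "ax", "ay", "az": the turn, a rotation vector about the world's x, y, z in degrees; "dx", "dy", "dz": the shift along the world's x, y, z in mm; "gripper": the gripper command: -1 is shut, 1 is fully open, values between are in proportion. A call has exactly 8 rows; each row shifts and turns the commanded pose from where the row before left it; what a row does not reach is not made up. A row lasts 1/10 s, in which the tool goes at most 50 mm and 8.59 degrees, less where a joint would pass 70% of its speed; a pose out of reach is approached as far as the arm can. A call is refused whole if a number of a shift passes 50 or a number of a turn 8.59, either way. A call with a gripper value outside its range is refused whole. The fingers move at their own pace and stop on an object; "newtons" is the grip in N (left out, the last holds). Time passes only in rows, so rows that do not move let the fingers close, or fill a call up. It gives the time, the measured TCP pose, the force, the opening and the grip force at its end, in the units of the state.
- arm.read_state(): the state, without advancing time (a new reading comes with each control period).
- imaging.get_image(name): name is "scene" or "top" or "wrist"; returns the picture (420x560x3 uint8, blue, green, red); there is no depth.
- imaging.camera_model(name): a dict with "intrinsics" (3x3 intrinsics, pixels), "k1" (the pictures are not rectified: a ray, as slopes to the right and down, at radius r is drawn at 1 + k1 r^2 times it, then the intrinsics apply), "position" and "orientation" of the camera in the world. Camera axes: x right, y up, looking along -z (the intrinsics and any distortion apply to the point x, -y, -z); pixel columns grow to the right and rows downward; lengths in mm; the calibration is good to about 2 mm. A picture is of the moment at which its call begins: read the wrist's pose just before it. camera_model takes no time and is no camera call; for the wrist camera it gives the pose at the moment of the call.
- arm.hand_in(): hands the job in; it is judged then, once.
The state is a dict: "time": time; "q": joint angles; "dq": joint speeds; "joint_efforts": joint torques, N m; "eef_pos": TCP position; "tool_rot": TCP orientation; "ft_force": force on the tool from outside, world axes, zero at the start; "ft_torque": the same for the moment, N m; "grip_width": finger opening in mm; "grasp_force": force on a finger pad.
Only numpy, scipy, OpenCV 4.12 (cv2) and the standard library are available. Lean on these libraries where they do the work, as an engineer would, in place of code of your own. Each camera call takes 0.05 s, during which the arm holds its last target. There are 200 camera calls.

## Working session

There is one attempt and no reset: what is moved stays moved. The work goes in short steps, Python scripts to look and compute and a tool call to move; the robot and the scene stay as the last step left them, time stands still between calls to the robot, and variables do not carry over. Pictures are saved under pics/ and viewed, at most 10 in all, crops included, and the job is handed in when it is done.

Besides the shell and the picture viewer there is one more tool, called after "Request:" as a command line: name --argument value ..., lists and objects as JSON in quotes. apply_moves: Moves the arm, as the interface text tells. Its arguments: {"type":"object","properties":{"deltas":{"type":"array","items":{"type":"object","properties":{"ax":{"type":"number"},"ay":{"type":"number"},"az":{"type":"number"},"dx":{"type":"number"},"dy":{"type":"number"},"dz":{"type":"number"},"gripper":{"type":"number"}}}},"newtons":{"type":"number"}},"required":["deltas"]}

```bash
mkdir -p pics; cat > h.py <<'E'
import numpy as np,cv2
from rig import arm,imaging
from scipy.spatial.transform import Rotation as R
def campose(m):
    o=np.array(m["orientation"],float)
    Rm=o if o.shape==(3,3) else (R.from_euler('xyz',o,degrees=True).as_matrix() if o.size==3 else R.from_quat(o).as_matrix())
    return Rm,np.array(m["position"],float)
def ray(m,uv):
    K=np.array(m["intrinsics"]);k=m["k1"]
    p=cv2.undistortPoints(np.array([[uv]],float),K,np.array([k,0,0,0,0.]))[0,0]
    Rm,c=campose(m); return c,Rm@np.array([p[0],-p[1],-1])
def at_z(m,uv,z):
    c,d=ray(m,uv); return c+d*(z-c[2])/d[2]
def proj(m,P):
    Rm,c=campose(m); q=(np.atleast_2d(P)-c)@Rm
    q=q*[1,-1,-1]
    return cv2.projectPoints(q,np.zeros(3),np.zeros(3),np.array(m["intrinsics"]),np.array([m["k1"],0,0,0,0.]))[0][:,0]
E
python3 - <<'E'
from h import *
for n in ("top","scene"):
    m=imaging.camera_model(n); print(n,m); cv2.imwrite(f"pics/{n}1.png",imaging.get_image(n))
print(arm.read_state())
E
```

```text
top {'intrinsics': array([[403.2106777 ,   0.        , 279.76393772],
       [  0.        , 403.2106777 , 205.90135833],
       [  0.        ,   0.        ,   1.        ]]), 'k1': 0.04105053090303568, 'position': array([ 384.01642558,  -56.03964951, 1173.10891685]), 'orientation': array([  2.9825033 ,  -1.55864129, -90.19380478])}
scene {'intrinsics': array([[509.17369723,   0.        , 279.22303189],
       [  0.        , 509.17369723, 214.17659983],
       [  0.        ,   0.        ,   1.        ]]), 'k1': 0.009698544769208116, 'position': array([-482.83094599, 1126.40215777,  788.73993147]), 'orientation': array([  63.74594738,   -0.50864076, -142.6176445 ])}
{'time': 0.1, 'q': array([-72.69558093,  36.05477239,   2.20397135,  86.99052679,
        -1.54711438,  57.08342567,  -1.14572696]), 'dq': array([-0.04517047, -0.13142516,  0.00530084, -0.11588232, -0.00053545,
        0.09594721, -0.05925355]), 'joint_efforts': array([ 1.92116386e-03, -5.64529681e+01,  1.22992136e+00, -1.93970168e+01,
        1.12178485e-02,  5.40083609e-03, -1.81923178e-05]), 'eef_pos': array([233.50874412, 606.00622807, 230.46693239]), 'tool_rot': array([-1.79901003e+02,  1.69323304e-03,  1.58924624e+02]), 'ft_force': array([-0.07706506, -0.09200069,  1.32149718]), 'ft_torque': array([ 0.0723863 , -0.00025735,  0.04745661]), 'grasp_force': 0.0, 'grip_width': 85.5581853780552}
```

View pics/top1.png

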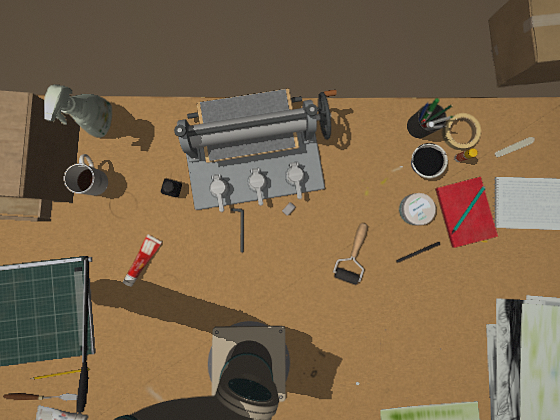

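View pics/scene1.png

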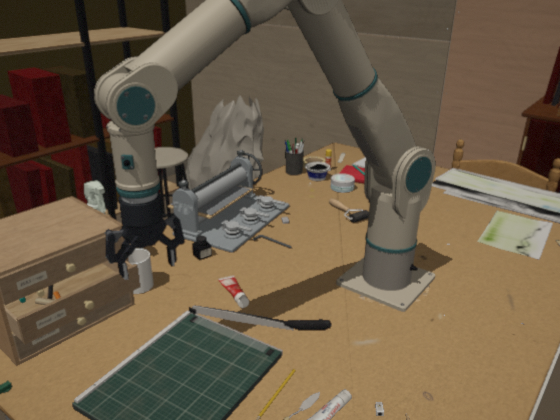

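The top view shows the bolts at about (218,187), (257,181) and (296,174), with their tabs pointing down towards the robot. The scene view shows the arm at the left. I'll zoom in on the bolts for exact positions.

```bash
python3 - <<'E'
from h import *
im=cv2.imread("pics/top1.png")
cv2.imwrite("pics/crop.png",cv2.resize(im[150:225,180:335],None,fx=5,fy=5,interpolation=cv2.INTER_CUBIC))
m=imaging.camera_model("top")
for uv in [(218,187),(257,181),(296,174)]: print(at_z(m,uv,53))
E
```

```text
[495.15407824  84.56837941  53.        ]
[511.90387741 -23.49172395  53.        ]
[ 531.53623889 -132.4377505    53.        ]
```

View pics/crop.png

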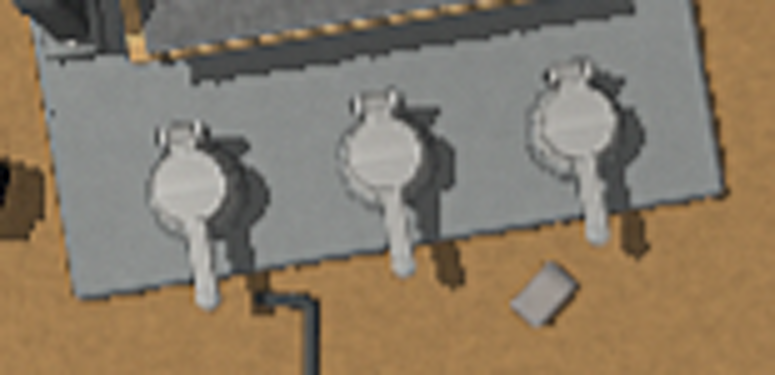

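The crop shows cap tops at crop pixels (190,185), (383,153) and (577,122). Tab tips are at (208,305), (404,273) and (598,240), and the plate's front corners at (78,297) and (722,193). I'll fit the press pose to all eight.

```bash
python3 - <<'E'
from h import *
from scipy.optimize import least_squares
m=imaging.camera_model("top")
c=np.array([(190,185),(383,153),(577,122),(208,305),(404,273),(598,240),(78,297),(722,193)],float)
uv=(c+.5)/5-.5+[180,150]
L=np.array([(0,110,53),(0,0,53),(0,-110,53),(-70,110,52.),(-70,0,52),(-70,-110,52),(-50,190,14),(-50,-190,14)],float)
T=lambda p,L:L@R.from_euler('z',p[2],degrees=True).as_matrix().T+[p[0],p[1],0]
s=least_squares(lambda p:(proj(m,T(p,L))-uv).ravel(),[512,-23,-10])
print(s.x,(proj(m,T(s.x,L))-uv).round(2).tolist())
print(T(s.x,np.array([(0,110,53),(0,0,53),(0,-110,53),(-50,110,48.5),(-50,0,48.5),(-50,-110,48.5)],float)).round(1))
E
```

```text
[515.2018473  -21.98899498   9.24238844] [[-0.33, -0.45], [0.26, -0.38], [0.33, -0.47], [0.09, 0.43], [0.13, 0.39], [0.26, 0.6], [-1.26, 0.21], [0.54, -0.35]]
[[ 497.5   86.6   53. ]
 [ 515.2  -22.    53. ]
 [ 532.9 -130.6   53. ]
 [ 448.2   78.6   48.5]
 [ 465.9  -30.    48.5]
 [ 483.5 -138.6   48.5]]
```

Request:
apply_moves --deltas '[{"dx": 22,"dy": -43,"az": 2.5,"gripper": -1},{"dx": 22,"dy": -43,"az": 2.5,"gripper": -1},{"dx": 22,"dy": -43,"az": 2.5,"gripper": -1},{"dx": 22,"dy": -43,"az": 2.5,"gripper": -1},{"dx": 22,"dy": -43,"az": 2.5,"gripper": -1},{"dx": 22,"dy": -43,"az": 2.5,"gripper": -1},{"dx": 22,"dy": -43,"az": 2.5,"gripper": -1},{"dx": 22,"dy": -43,"az": 2.5,"gripper": -1}]'

```text
$.deltas[0]: bad value
```

Request:
apply_moves --deltas '[{"dx": 22,"dy": -43,"az": 2.5,"gripper": -1},{"dx": 22,"dy": -43,"az": 2.5,"gripper": -1},{"dx": 22,"dy": -43,"az": 2.5,"gripper": -1},{"dx": 22,"dy": -43,"az": 2.5,"gripper": -1},{"dz": -35,"gripper": -1},{"dz": -35,"gripper": -1},{"dz": -20,"gripper": -1},{"gripper": -1}]'

```text
$.deltas[0]: bad value
```

```bash
python3 - <<'E'
from h import *
s=arm.read_state();m=imaging.camera_model("wrist");im=imaging.get_image("wrist")
print(s["time"],s["eef_pos"],s["tool_rot"],s["ft_force"],s["q"])
P=np.array([(497.5,86.6,53),(515.2,-22,53),(532.9,-130.6,53),(448.2,78.6,53),(465.9,-30,53)])
for p in proj(m,P): 
    print(p)
    if abs(p).max()<2000: cv2.circle(im,(int(p[0]),int(p[1])),3,(0,0,255),1)
cv2.imwrite("pics/w1.png",im)
E
```

```text
0.1 [233.50874412 606.00622807 230.46693239] [-1.79901003e+02  1.69323304e-03  1.58924624e+02] [-0.07706506 -0.09200069  1.32149718] [-72.69558093  36.05477239   2.20397135  86.99052679  -1.54711438
  57.08342567  -1.14572696]
[ 39.86949282 457.54014066]
[ -4.35035269 477.02514324]
[-43.36280006 493.76637654]
[ 17.66791382 437.19532096]
[-26.28979824 458.02096388]
```

View pics/w1.png

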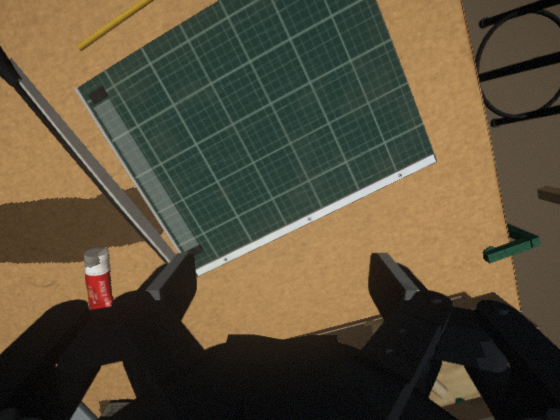

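The move was refused, so the arm hasn't moved; the wrist picture just shows the cutting mat. I'll give every field in each row.

Request:
apply_moves --deltas '[{"ax": 0,"ay": 0,"az": 2.5,"dx": 22,"dy": -43,"dz": 0,"gripper": -1},{"ax": 0,"ay": 0,"az": 2.5,"dx": 22,"dy": -43,"dz": 0,"gripper": -1},{"ax": 0,"ay": 0,"az": 2.5,"dx": 22,"dy": -43,"dz": 0,"gripper": -1},{"ax": 0,"ay": 0,"az": 2.5,"dx": 22,"dy": -43,"dz": 0,"gripper": -1},{"ax": 0,"ay": 0,"az": 2.5,"dx": 22,"dy": -43,"dz": 0,"gripper": -1},{"ax": 0,"ay": 0,"az": 2.5,"dx": 22,"dy": -43,"dz": 0,"gripper": -1},{"ax": 0,"ay": 0,"az": 2.5,"dx": 22,"dy": -43,"dz": 0,"gripper": -1},{"ax": 0,"ay": 0,"az": 2.5,"dx": 22,"dy": -43,"dz": 0,"gripper": -1}]' --newtons 40

```text
time: 0.95
eef_pos: [410.2, 260.7, 231.3]
tool_rot: [-180.0, 0.0, 179.0]
ft_force: [0.5, -0.2, -0.6]
grip_width: 0.2
grasp_force: 0.0
```

Request:
apply_moves --deltas '[{"ax": 0,"ay": 0,"az": 2.5,"dx": 22,"dy": -43.5,"dz": 0,"gripper": -1},{"ax": 0,"ay": 0,"az": 2.5,"dx": 22,"dy": -43.5,"dz": 0,"gripper": -1},{"ax": 0,"ay": 0,"az": 2.5,"dx": 22,"dy": -43.5,"dz": 0,"gripper": -1},{"ax": 0,"ay": 0,"az": 2.5,"dx": 21,"dy": -43.5,"dz": 0,"gripper": -1},{"ax": 0,"ay": 0,"az": 0,"dx": 0,"dy": 0,"dz": -35,"gripper": -1},{"ax": 0,"ay": 0,"az": 0,"dx": 0,"dy": 0,"dz": -35,"gripper": -1},{"ax": 0,"ay": 0,"az": 0,"dx": 0,"dy": 0,"dz": -20,"gripper": -1},{"ax": 0,"ay": 0,"az": 0,"dx": 0,"dy": 0,"dz": 0,"gripper": -1}]'

```text
time: 1.75
eef_pos: [494.5, 87.9, 138.8]
tool_rot: [-180.0, -0.4, -171.1]
ft_force: [-0.6, 1.0, 0.1]
grip_width: -0.2
grasp_force: 0.0
```

```bash
python3 - <<'E'
from h import *
s=arm.read_state();m=imaging.camera_model("wrist");im=imaging.get_image("wrist")
print(s["time"],s["eef_pos"],s["tool_rot"],s["ft_force"],s["q"])
P=np.array([(497.5,86.6,53),(515.2,-22,53),(532.9,-130.6,53),(448.2,78.6,53),(465.9,-30,53)])
for p in proj(m,P): 
    print(p)
    if abs(p).max()<2000: cv2.circle(im,(int(p[0]),int(p[1])),3,(0,0,255),1)
cv2.imwrite("pics/w2.png",im)
E
```

```text
1.75 [494.45703444  87.85192962 138.78973332] [-179.97960461   -0.36080499 -171.09256684] [-0.60564448  0.97507368  0.13793147] [-11.18273518  32.06639356  -3.04027662 115.10976059   2.92463077
  33.25575584  82.69119925]
[280.12740135 218.27891179]
[148.09018483 219.04087376]
[ 21.92933242 219.64439244]
[279.62857671 157.0936741 ]
[140.47755261 158.46004039]
```

View pics/w2.png

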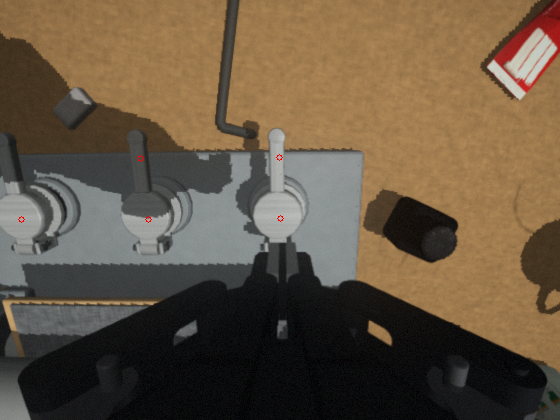

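The wrist view shows the left cap at (277,215) against a predicted (280,218), so the fit holds to about 2 mm. Next I'll descend for the first tap.

Request:
apply_moves --deltas '[{"ax": 0,"ay": 0,"az": 0,"dx": 0,"dy": 0,"dz": -40,"gripper": -1},{"ax": 0,"ay": 0,"az": 0,"dx": 0,"dy": 0,"dz": -30,"gripper": -1},{"ax": 0,"ay": 0,"az": 0,"dx": 0,"dy": 0,"dz": -10,"gripper": -1},{"ax": 0,"ay": 0,"az": 0,"dx": 0,"dy": 0,"dz": 0,"gripper": -1},{"ax": 0,"ay": 0,"az": 0,"dx": 0,"dy": 0,"dz": 0,"gripper": -1},{"ax": 0,"ay": 0,"az": 0,"dx": 0,"dy": 0,"dz": 0,"gripper": -1},{"ax": 0,"ay": 0,"az": 0,"dx": 0,"dy": 0,"dz": 0,"gripper": -1},{"ax": 0,"ay": 0,"az": 0,"dx": 0,"dy": 0,"dz": 0,"gripper": -1}]'

```text
time: 2.6
eef_pos: [497.3, 88.6, 62.2]
tool_rot: [180.0, 0.1, -171.1]
ft_force: [-0.7, 0.4, -0.7]
grip_width: -0.2
grasp_force: 0.0
```

Request:
apply_moves --deltas '[{"ax": 0,"ay": 0,"az": 0,"dx": 0,"dy": -1,"dz": -3,"gripper": -1},{"ax": 0,"ay": 0,"az": 0,"dx": 0,"dy": -1,"dz": -3,"gripper": -1},{"ax": 0,"ay": 0,"az": 0,"dx": 0,"dy": 0,"dz": -1.5,"gripper": -1},{"ax": 0,"ay": 0,"az": 0,"dx": 0,"dy": 0,"dz": -1,"gripper": -1},{"ax": 0,"ay": 0,"az": 0,"dx": 0,"dy": 0,"dz": -1,"gripper": -1},{"ax": 0,"ay": 0,"az": 0,"dx": 0,"dy": 0,"dz": -1,"gripper": -1},{"ax": 0,"ay": 0,"az": 0,"dx": 0,"dy": 0,"dz": 0,"gripper": -1},{"ax": 0,"ay": 0,"az": 0,"dx": 0,"dy": 0,"dz": 0,"gripper": -1}]'

```text
time: 3.4
eef_pos: [496.4, 86.3, 52.5]
tool_rot: [-180.0, -0.0, -171.1]
ft_force: [-5.1, -1.2, 22.6]
grip_width: 0.4
grasp_force: 10.9
```

Left bolt reads 22 N and the top stays at 52.5 mm, so it is tight. On to the middle bolt, pressing more softly.

Request:
apply_moves --deltas '[{"ax": 0,"ay": 0,"az": 0,"dx": 0,"dy": 0,"dz": 30,"gripper": -1},{"ax": 0,"ay": 0,"az": 0,"dx": 6,"dy": -36,"dz": 0,"gripper": -1},{"ax": 0,"ay": 0,"az": 0,"dx": 6,"dy": -36,"dz": 0,"gripper": -1},{"ax": 0,"ay": 0,"az": 0,"dx": 6,"dy": -36,"dz": 0,"gripper": -1},{"ax": 0,"ay": 0,"az": 0,"dx": 0,"dy": 0,"dz": -20,"gripper": -1},{"ax": 0,"ay": 0,"az": 0,"dx": 0,"dy": 0,"dz": -5,"gripper": -1},{"ax": 0,"ay": 0,"az": 0,"dx": 0,"dy": 0,"dz": 0,"gripper": -1},{"ax": 0,"ay": 0,"az": 0,"dx": 0,"dy": 0,"dz": 0,"gripper": -1}]'

```text
time: 4.2
eef_pos: [514.6, -20.1, 55.9]
tool_rot: [180.0, -0.0, -171.0]
ft_force: [0.9, -0.4, -0.6]
grip_width: 0.2
grasp_force: 0.0
```

Request:
apply_moves --deltas '[{"ax": 0,"ay": 0,"az": 0,"dx": 0,"dy": 0,"dz": -1,"gripper": -1},{"ax": 0,"ay": 0,"az": 0,"dx": 0,"dy": 0,"dz": -1,"gripper": -1},{"ax": 0,"ay": 0,"az": 0,"dx": 0,"dy": 0,"dz": -1,"gripper": -1},{"ax": 0,"ay": 0,"az": 0,"dx": 0,"dy": 0,"dz": -0.5,"gripper": -1},{"ax": 0,"ay": 0,"az": 0,"dx": 0,"dy": 0,"dz": -0.5,"gripper": -1},{"ax": 0,"ay": 0,"az": 0,"dx": 0,"dy": 0,"dz": -0.5,"gripper": -1},{"ax": 0,"ay": 0,"az": 0,"dx": 0,"dy": 0,"dz": 0,"gripper": -1},{"ax": 0,"ay": 0,"az": 0,"dx": 0,"dy": 0,"dz": 0,"gripper": -1}]'

```text
time: 5.0
eef_pos: [514.9, -21.1, 52.8]
tool_rot: [180.0, 0.1, -171.1]
ft_force: [-3.1, 0.2, 13.8]
grip_width: 0.1
grasp_force: 7.1
```

The middle bolt reads 14 N at 52.8 mm, so it is tight too. Right bolt next.

Request:
apply_moves --deltas '[{"ax": 0,"ay": 0,"az": 0,"dx": 0,"dy": 0,"dz": 30,"gripper": -1},{"ax": 0,"ay": 0,"az": 0,"dx": 6,"dy": -36,"dz": 0,"gripper": -1},{"ax": 0,"ay": 0,"az": 0,"dx": 6,"dy": -36,"dz": 0,"gripper": -1},{"ax": 0,"ay": 0,"az": 0,"dx": 6,"dy": -37,"dz": 0,"gripper": -1},{"ax": 0,"ay": 0,"az": 0,"dx": 0,"dy": 0,"dz": -20,"gripper": -1},{"ax": 0,"ay": 0,"az": 0,"dx": 0,"dy": 0,"dz": -6,"gripper": -1},{"ax": 0,"ay": 0,"az": 0,"dx": 0,"dy": 0,"dz": 0,"gripper": -1},{"ax": 0,"ay": 0,"az": 0,"dx": 0,"dy": 0,"dz": 0,"gripper": -1}]'

```text
time: 5.8
eef_pos: [532.7, -129.0, 55.5]
tool_rot: [180.0, -0.0, -171.0]
ft_force: [0.5, 0.6, -0.7]
grip_width: -0.2
grasp_force: 0.0
```

Request:
apply_moves --deltas '[{"ax": 0,"ay": 0,"az": 0,"dx": 0,"dy": 0,"dz": -1,"gripper": -1},{"ax": 0,"ay": 0,"az": 0,"dx": 0,"dy": 0,"dz": -1,"gripper": -1},{"ax": 0,"ay": 0,"az": 0,"dx": 0,"dy": 0,"dz": -1,"gripper": -1},{"ax": 0,"ay": 0,"az": 0,"dx": 0,"dy": 0,"dz": -0.5,"gripper": -1},{"ax": 0,"ay": 0,"az": 0,"dx": 0,"dy": 0,"dz": -0.5,"gripper": -1},{"ax": 0,"ay": 0,"az": 0,"dx": 0,"dy": 0,"dz": 0,"gripper": -1},{"ax": 0,"ay": 0,"az": 0,"dx": 0,"dy": 0,"dz": 0,"gripper": -1},{"ax": 0,"ay": 0,"az": 0,"dx": 0,"dy": 0,"dz": 0,"gripper": -1}]'

```text
time: 6.6
eef_pos: [533.0, -130.3, 51.4]
tool_rot: [180.0, 0.0, -171.1]
ft_force: [0.6, 2.2, 1.7]
grip_width: -0.3
grasp_force: 1.2
```

Request:
apply_moves --deltas '[{"ax": 0,"ay": 0,"az": 0,"dx": 0,"dy": 0,"dz": -0.5,"gripper": -1},{"ax": 0,"ay": 0,"az": 0,"dx": 0,"dy": 0,"dz": -0.5,"gripper": -1},{"ax": 0,"ay": 0,"az": 0,"dx": 0,"dy": 0,"dz": -0.5,"gripper": -1},{"ax": 0,"ay": 0,"az": 0,"dx": 0,"dy": 0,"dz": -0.5,"gripper": -1},{"ax": 0,"ay": 0,"az": 0,"dx": 0,"dy": 0,"dz": -0.5,"gripper": -1},{"ax": 0,"ay": 0,"az": 0,"dx": 0,"dy": 0,"dz": 0,"gripper": -1},{"ax": 0,"ay": 0,"az": 0,"dx": 0,"dy": 0,"dz": 0,"gripper": -1},{"ax": 0,"ay": 0,"az": 0,"dx": 0,"dy": 0,"dz": 0,"gripper": -1}]'

```text
time: 7.4
eef_pos: [532.9, -130.4, 48.9]
tool_rot: [-180.0, 0.0, -171.1]
ft_force: [1.3, 1.7, 3.7]
grip_width: 0.4
grasp_force: 1.8
```

The right bolt gives: 48.9 mm at 3.7 N, so it is the loose one. Next I'll rise, open the fingers part way and go over its tab.

Request:
apply_moves --deltas '[{"ax": 0,"ay": 0,"az": 0,"dx": 0,"dy": 0,"dz": 30,"gripper": -1},{"ax": 0,"ay": 0,"az": 0,"dx": 0,"dy": 0,"dz": 21,"gripper": 0.2},{"ax": 0,"ay": 0,"az": 0,"dx": -25,"dy": -4,"dz": 0,"gripper": 0.2},{"ax": 0,"ay": 0,"az": 0,"dx": -24,"dy": -4,"dz": 0,"gripper": 0.2},{"ax": 0,"ay": 0,"az": 0,"dx": 0,"dy": 0,"dz": 0,"gripper": 0.2},{"ax": 0,"ay": 0,"az": 0,"dx": 0,"dy": 0,"dz": 0,"gripper": 0.2},{"ax": 0,"ay": 0,"az": 0,"dx": 0,"dy": 0,"dz": 0,"gripper": 0.2},{"ax": 0,"ay": 0,"az": 0,"dx": 0,"dy": 0,"dz": 0,"gripper": 0.2}]'

```text
time: 8.2
eef_pos: [484.5, -138.4, 99.6]
tool_rot: [-180.0, 0.0, -171.1]
ft_force: [0.2, 0.2, -0.1]
grip_width: 51.1
grasp_force: 0.0
```

```bash
python3 - <<'E'
from h import *
s=arm.read_state();m=imaging.camera_model("wrist");im=imaging.get_image("wrist")
print(s["time"],s["eef_pos"],s["tool_rot"],s["grip_width"])
P=np.array([(532.9,-130.6,53),(483.5,-138.6,52)])
for p in proj(m,P): 
    print(p); cv2.circle(im,(int(p[0]),int(p[1])),3,(0,0,255),1)
cv2.imwrite("pics/w3.png",im)
E
```

```text
8.2 [ 484.47686367 -138.35149857   99.63753195] [-1.79996478e+02  2.49234269e-02 -1.71050351e+02] 51.078317500000196
[282.36918447 292.82647009]
[282.02095873 228.18124324]
```

View pics/w3.png

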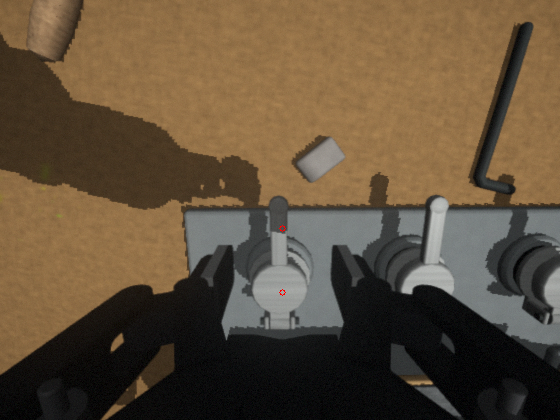

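The tab is at x≈279 px against a predicted 282, so it lies about 2 mm to the right; the fingers straddle it. I'll descend and grip.

Request:
apply_moves --deltas '[{"ax": 0,"ay": 0,"az": 0,"dx": -1,"dy": -2,"dz": -30,"gripper": 0.2},{"ax": 0,"ay": 0,"az": 0,"dx": 0,"dy": 0,"dz": -25,"gripper": 0.2},{"ax": 0,"ay": 0,"az": 0,"dx": 0,"dy": 0,"dz": -13,"gripper": 0.2},{"ax": 0,"ay": 0,"az": 0,"dx": 0,"dy": 0,"dz": 0,"gripper": 0.2},{"ax": 0,"ay": 0,"az": 0,"dx": 0,"dy": 0,"dz": 0,"gripper": -1},{"ax": 0,"ay": 0,"az": 0,"dx": 0,"dy": 0,"dz": 0,"gripper": -1},{"ax": 0,"ay": 0,"az": 0,"dx": 0,"dy": 0,"dz": 0,"gripper": -1},{"ax": 0,"ay": 0,"az": 0,"dx": 0,"dy": 0,"dz": 0,"gripper": -1}]' --newtons 40

```text
time: 9.05
eef_pos: [483.5, -141.0, 32.7]
tool_rot: [-179.9, 0.1, -171.1]
ft_force: [0.3, -2.6, 1.7]
grip_width: 11.2
grasp_force: 41.2
```

```bash
python3 - <<'E'
from h import *
s=arm.read_state();print(s["time"],s["eef_pos"],s["grip_width"],s["grasp_force"],s["ft_force"],s["q"])
c,si=np.cos(np.radians(9.24)),np.sin(np.radians(9.24))
# 79mm arc, grasp pt keeps fixed in tool; tilt tool by b=k*theta about press y (TCP is 19mm beyond grasp)
k=.35;old=None
for th in np.arange(0,67,4):
    t=np.radians(th);b=k*t
    v=np.array([-79*np.cos(t)-19*np.sin(b),79*np.sin(t)-19*np.cos(b)])
    if old is not None:
        d=v-old; print(th,(d[0]*c).round(1),(d[0]*si).round(1),d[1].round(1),"turn ax %.2f ay %.2f"%(-si*4*k,c*4*k))
    old=v
E
```

```text
9.05 [ 483.53998304 -141.0157408    32.73104874] 11.232291410565587 41.20973289012909 [ 0.33107317 -2.64674999  1.65149735] [ 16.03550058  42.99396958  -4.45981713 118.48758917   9.57702484
  18.71880549 102.61655667]
4 -0.3 -0.0 5.5 turn ax -0.22 ay 1.38
8 0.1 0.0 5.5 turn ax -0.22 ay 1.38
12 0.5 0.1 5.5 turn ax -0.22 ay 1.38
16 0.9 0.1 5.4 turn ax -0.22 ay 1.38
20 1.2 0.2 5.3 turn ax -0.22 ay 1.38
24 1.6 0.3 5.2 turn ax -0.22 ay 1.38
28 1.9 0.3 5.0 turn ax -0.22 ay 1.38
32 2.3 0.4 4.9 turn ax -0.22 ay 1.38
36 2.6 0.4 4.7 turn ax -0.22 ay 1.38
40 2.9 0.5 4.5 turn ax -0.22 ay 1.38
44 3.2 0.5 4.2 turn ax -0.22 ay 1.38
48 3.5 0.6 4.0 turn ax -0.22 ay 1.38
52 3.7 0.6 3.7 turn ax -0.22 ay 1.38
56 4.0 0.6 3.4 turn ax -0.22 ay 1.38
60 4.2 0.7 3.1 turn ax -0.22 ay 1.38
64 4.4 0.7 2.8 turn ax -0.22 ay 1.38
```

Grasped: opening 11.2 mm at 41 N. Joint 6 is near its lower limit, so I'll keep the tool upright and follow the arc, letting the tab pivot between the pads.

Request:
apply_moves --deltas '[{"ax": 0,"ay": 0,"az": 0,"dx": 0.2,"dy": 0,"dz": 5.5,"gripper": -1},{"ax": 0,"ay": 0,"az": 0,"dx": 0.6,"dy": 0.1,"dz": 5.5,"gripper": -1},{"ax": 0,"ay": 0,"az": 0,"dx": 0.9,"dy": 0.1,"dz": 5.4,"gripper": -1},{"ax": 0,"ay": 0,"az": 0,"dx": 1.3,"dy": 0.2,"dz": 5.3,"gripper": -1},{"ax": 0,"ay": 0,"az": 0,"dx": 1.7,"dy": 0.3,"dz": 5.2,"gripper": -1},{"ax": 0,"ay": 0,"az": 0,"dx": 2,"dy": 0.3,"dz": 5.1,"gripper": -1},{"ax": 0,"ay": 0,"az": 0,"dx": 2.4,"dy": 0.4,"dz": 5,"gripper": -1},{"ax": 0,"ay": 0,"az": 0,"dx": 2.7,"dy": 0.4,"dz": 4.8,"gripper": -1}]'

```text
time: 9.85
eef_pos: [494.6, -139.0, 73.8]
tool_rot: [-180.0, -0.0, -171.1]
ft_force: [3.7, -2.8, -9.9]
grip_width: 11.0
grasp_force: 39.5
```

Request:
apply_moves --deltas '[{"ax": 0,"ay": 0,"az": 0,"dx": 3,"dy": 0.5,"dz": 4.6,"gripper": -1},{"ax": 0,"ay": 0,"az": 0,"dx": 3.3,"dy": 0.5,"dz": 4.4,"gripper": -1},{"ax": 0,"ay": 0,"az": 0,"dx": 3.6,"dy": 0.6,"dz": 4.1,"gripper": -1},{"ax": 0,"ay": 0,"az": 0,"dx": 3.9,"dy": 0.6,"dz": 3.8,"gripper": -1},{"ax": 0,"ay": 0,"az": 0,"dx": 4.2,"dy": 0.7,"dz": 3.5,"gripper": -1},{"ax": 0,"ay": 0,"az": 0,"dx": 4.4,"dy": 0.7,"dz": 3.2,"gripper": -1},{"ax": 0,"ay": 0,"az": 0,"dx": 4.6,"dy": 0.7,"dz": 2.9,"gripper": -1},{"ax": 0,"ay": 0,"az": 0,"dx": 0,"dy": 0,"dz": 0,"gripper": -1}]'

```text
time: 10.65
eef_pos: [520.2, -134.7, 100.3]
tool_rot: [180.0, -0.2, -171.1]
ft_force: [-2.1, -4.8, -6.0]
grip_width: 10.9
grasp_force: 39.0
```

```bash
python3 - <<'E'
from h import *
s=arm.read_state();print(s["time"],s["eef_pos"],s["grip_width"],s["grasp_force"],s["ft_force"])
a=imaging.get_image("wrist");b=imaging.get_image("scene")[150:290,170:330]
cv2.imwrite("pics/f1.png",np.hstack([cv2.resize(a,(400,300)),cv2.resize(b,(343,300),interpolation=cv2.INTER_CUBIC)]))
E
```

```text
10.65 [ 520.19434727 -134.72483705  100.27025165] 10.853000146276575 39.01462376117706 [-2.1453997  -4.82044594 -5.96978176]
```

View pics/f1.png

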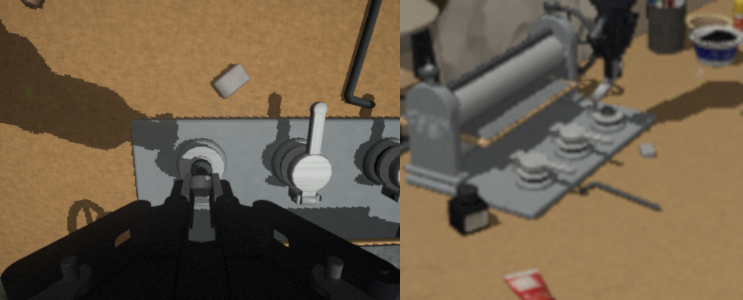

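The view shows the right cap lifted in the grip with the bolt exposed. The other two caps are shut and the loose things are where they were. A 68 mm rise on the 79 mm arm is about 59°.

```bash
python3 -c "
from rig import arm
print(arm.hand_in())"
```

```text
the job is handed in; nothing more can be done
None
```

The right-hand bolt is the loose one: it gave under the tap, while the left and middle bolts were tight. Its cap is held open at about 59°; the other two caps are shut, nothing else was touched, and the job is handed in.

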